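# Show the lab helper which jar goes where

### The job

Gently press the green call button right down to call the lab helper, then show what to move: point down at the yellow lid of the brown jar, fingertips 2 to 4 cm above its middle, for two seconds, and then point the same way at the green spot that marks the free place in the wooden tray, still pointing at it, without contact, when you finish. Point at none of the other jars, tubs or drums, and do not touch or move any of them or the tray.

Things in the scene. Friction and masses are not known exactly. Their poses are not given: they have to be found in the camera images.
- call_button (a joint): how far the call button is pressed, in m: 0 = up, 0.008 = fully down (about 6 N, spring return); it moves straight down
- call_button_top (a point): centre of the top face of the green round push button (44 mm across) in a low grey housing fixed to the table at the robot's right; the point goes down with the button
- brown_jar_yellow: the brown glass jar with the YELLOW lid and a white paper label, 125 mm high, 68 mm across, standing upright and loose; origin at the centre of its underside, z up, so its lid's top is 125 mm above the origin. It stands in a row of four containers whose order changes
- brown_jar_white: a brown glass jar of the same size (125 mm high, 68 mm across) and label with a WHITE lid, loose in the same row; origin at the centre of its underside
- white_tub: white plastic tub with a yellow lid, 100 mm high, 72 mm across, loose in the same row; origin at the centre of its underside
- fibre_drum: small cardboard drum with a pale lid, 110 mm high, 74 mm across, loose in the same row; origin at the centre of its underside
- tray: fixed wooden tray behind the row, 120 x 340 mm, low walls 18 mm high, floor 6 mm thick, three compartments side by side along its y axis with centres at y = -112, 0 and 112 mm; two hold a small jar, one is free (order changes); origin at the centre of its underside
- green_spot: flat green disc, 60 mm across, 4 mm thick, fixed on the floor of the tray's free compartment; origin at the centre of its underside, 6 mm above the table, z up
- tray_jar_blue: small white jar with a blue lid, 65 mm high, 48 mm across, loose in the tray; origin at the centre of its underside
- tray_jar_red: small green glass jar with a red lid, 65 mm high, 48 mm across, loose in the tray; origin at the centre of its underside
Mind the look-alikes: they are no part of the job. What is shaped like the tray_jar_red but turquoise is not meant.

How it is judged:
By the outcome, as a careful person would: the job done as asked, in the order asked, and still so for the second after the job is handed in, with the robot touching nothing.
It also fails if it takes over 58 s, if anything falls off the work surface, if the arm or the gripper's body presses on something with over 40 N, if the wrist force passes 120 N, or if a joint passes its speed limit or range.

### The arm

A 6-joint arm with a two-finger parallel gripper is mounted at the origin on the work surface. World frame = base frame: x ahead of the robot, y to its left, z up, the work surface at z = 0. Lengths are in mm, angles in rad, forces in N, time in s.
With the tool pointing down it reaches from about 350 to 875 mm from the base axis. Payload 15.5 kg.
Tool frame: the origin (TCP) lies at the very end of the fingers, on their centre line; the grasp point (between the pads) lies 19 mm behind it; y points along the fingers, x is the direction in which the jaws open and shut, and the axes are right-handed (so a half turn about y gives the same grasp; the last joint's range is limited). The gripper opens to 85 mm and grips with 20 to 120 N. Pads are 22 mm wide; open, the fingers measure 114 mm over their backs; the gripper's body (76 mm by 85 mm) begins 54 mm behind the grasp point. The pads swing forward as they close: fully open they stand 13 mm farther back than shut.
Start: joints at [1.232, 0.494, 1.345, -0, 1.302, -0.096], TCP at [150.258, 606.67, 199.277] pointing down, gripper open.
Joint ranges: [-2.91, 2.91], [-0.82, 2.16], [0.22, 2.67], [-1.22, 4.37], [0.12, 2.79], [-3.08, 3.08]. Speed limits (rad/s): [1.89, 1.89, 2.57, 3.01, 3.01, 3.01].

### API

Orientations are given as a 3x3 rotation matrix whose columns are the frame's x, y, z axes.
In Python, from plant import r gives the robot as it stands.
- The arm moves only by the tool apply_moves, never from a script. Its argument "plan" is a list of rows, each a list of 3 entries, a list of its own where there are three numbers: the closure in counts, from 0 (fully open) to 255 (shut), then the shift along the tool's x, y, z in mm, then the turn, a rotation vector about the tool's x, y, z in rad. A call has 1 to 12 rows; each row shifts and turns the commanded pose from where the row before left it, along the tool's axes as they then stand; what a row does not reach is not made up. A row lasts 1/10 s, in which the tool goes at most 50 mm and 8.59 degrees, less where a joint would pass 70% of its speed; a pose out of reach is approached as far as the arm can. A call with a gripper value outside its range is refused whole. The fingers move at their own pace and stop on an object; "newtons" is the grip in N (left out, the last holds). Time passes only in rows, so rows that do not move let the fingers close. It gives the time, the measured TCP pose, the force and the opening at its end, in the units of the state.
- r.sense(): the state, without advancing time (a new reading comes with each control period).
- r.snapshot(name): name is "scene" or "top"; returns a dict with "pixels" (384x512x3 uint8, red, green, blue), "range_z" (384x512 float32, mm along the optical axis (not along the pixel's ray), 0 where there is no reading), "fx", "fy", "cx", "cy" (pixels), "rvec" (rotation vector, rad) and "tvec" (3), from world to camera coordinates, as OpenCV has them. Camera axes: x right, y down, z forward; pixel columns grow to the right and rows downward; lengths in mm; the calibration is good to about 2 mm. A picture is of the moment at which its call begins.
- r.job_done(): hands the job in, once; it reports no verdict.
Trained networks look in the newest picture that a camera, given by its name, has taken for a name from the list of things; names that differ only in an ending like _2 or _b are one class to them, and where a whole thing is asked for, a point or a joint stands for the part that bears it (a point fixed in the world has none). Each returns a list of dicts, best first, with "score" (0 to 1); they miss things now and then, are a little off and sometimes report something else, mostly with a low value. They report only what shows in the picture. A call takes as long as a camera call. They do not tell look-alikes from the thing itself.
- r.trace(label, camera): "mask" (384x512 bool, what is visible of it) and "at" ([column, row] in pixels, amid what is visible of it).
The state is a dict: "time": time; "joints": joint angles; "qd": joint speeds; "joint_efforts": joint torques, N m; "tcp_pos": TCP position; "tcp_rot": TCP orientation; "force": force on the tool from outside, world axes, zero at the start; "ft_torque": the same for the moment, N m; "width": finger opening in mm.
Only numpy, scipy, OpenCV 4.12 (cv2) and the standard library are available. Lean on these libraries where they do the work, as an engineer would, in place of code of your own. Each camera call takes 0.05 s, during which the arm holds its last target.

## Working session

There is one attempt and no reset: what is moved stays moved. The work goes in short steps, Python scripts to look and compute and a tool call to move; the robot and the scene stay as the last step left them, time stands still between calls to the robot, and variables do not carry over. Pictures are saved under pics/ and viewed, and the job is handed in when it is done.

Besides the shell and the picture viewer there is one more tool, called after "Call:" by a JSON object that holds its "op" and its "data", one argument or row to a line. apply_moves: Moves the arm, as the interface text tells. Its arguments: {"type":"object","properties":{"plan":{"type":"array","items":{"type":"array"}},"newtons":{"type":"number"}},"required":["plan"]}

```bash
mkdir -p pics; ls; cat > h.py <<'E'
import numpy as np, cv2
from plant import r
def snap(n,f):
    s=r.snapshot(n); cv2.imwrite('pics/'+f,s['pixels'][:,:,::-1]); return s
def world(s,mask):
    R=cv2.Rodrigues(np.array(s['rvec'],float))[0]; t=np.array(s['tvec'],float).ravel()
    v,u=np.nonzero(mask&(s['range_z']>0)); z=s['range_z'][v,u]
    c=np.stack([(u-s['cx'])/s['fx']*z,(v-s['cy'])/s['fy']*z,z])
    return (R.T@(c-t[:,None])).T,u,v
E
python3 - <<'E'
from h import *
np.set_printoptions(precision=3,suppress=True)
for n in ['scene','top']:
    s=snap(n,n+'1.png')
    for l in ['call_button_top','brown_jar_yellow','brown_jar_white','white_tub','fibre_drum','tray','green_spot','tray_jar_blue','tray_jar_red']:
        for d in r.trace(l,n)[:3]:
            p,u,v=world(s,d['mask'])
            if len(p)==0: print(n,l,d['score'],d['at'],'nodepth');continue
            top=p[p[:,2]>np.percentile(p[:,2],98)-6]
            print(n,l,round(d['score'],2),d['at'],len(p),'med',np.median(p,0).round(),'topmid',((top.min(0)+top.max(0))/2).round(), 'ext',(top.max(0)-top.min(0)).round())
print(r.sense())
E
```

```text
pics
scene call_button_top 0.63 [110.3, 253.2] 257 med [ 466. -396.   22.] topmid [ 462. -395.   22.] ext [43. 40.  7.]
scene call_button_top 0.57 [266.5, 191.3] 460 med [633. -31.  51.] topmid [624. -19.  70.] ext [40. 44.  7.]
scene brown_jar_yellow 0.86 [285.5, 106.4] 920 med [482. 254.  78.] topmid [469. 275. 123.] ext [58. 61.  8.]
scene brown_jar_white 0.71 [210.7, 162.9] 1192 med [486. -51.  80.] topmid [470. -36. 123.] ext [58. 60.  8.]
scene white_tub 0.74 [166.0, 191.3] 1044 med [ 454. -198.   73.] topmid [ 436. -186.   98.] ext [62. 63.  8.]
scene white_tub 0.3 [111.9, 253.0] 288 med [ 465. -395.   22.] topmid [ 461. -393.   23.] ext [43. 42.  7.]
scene fibre_drum 0.57 [252.8, 129.2] 969 med [457. 121.  78.] topmid [443. 141. 108.] ext [70. 75.  7.]
scene tray 0.91 [262.9, 203.9] 3736 med [638. -44.   6.] topmid [624. -20.  42.] ext [135. 346.  59.]
scene green_spot 0.76 [289.6, 179.9] 249 med [630.  91.   9.] topmid [630.  92.   9.] ext [60. 57.  7.]
scene tray_jar_blue 0.8 [263.8, 192.5] 472 med [633. -31.  50.] topmid [624. -19.  70.] ext [41. 44.  7.]
scene tray_jar_bl
[... 1399 characters left out ...]
d 0.77 [309.2, 151.0] 246 med [ 740. -215.   64.] topmid [ 746. -217.   69.] ext [36. 38.  8.]
top tray_jar_red 0.52 [274.5, 147.5] 248 med [ 743. -122.   64.] topmid [ 749. -123.   68.] ext [37. 40.  8.]
{'time': 1.0, 'joints': array([ 1.233,  0.494,  1.345, -0.   ,  1.303, -0.095]), 'qd': array([-0.   ,  0.   , -0.001, -0.   ,  0.001, -0.001]), 'joint_efforts': array([  0.001, -88.203, -38.427,  -0.   ,   0.001,  -0.   ]), 'tcp_pos': array([150.25 , 606.67 , 199.287]), 'tcp_rot': array([[ 0.24 ,  0.   , -0.971],
       [ 0.971, -0.   ,  0.24 ],
       [ 0.   , -1.   , -0.   ]]), 'force': array([1.108, 0.546, 0.249]), 'ft_torque': array([-0.036, -0.019,  0.015]), 'width': 85.69460262439368}
```

View images.

```bash
python3 - <<'E'
import cv2,numpy as np
a=cv2.imread('pics/scene1.png');b=cv2.imread('pics/top1.png')
cv2.imwrite('pics/s1big.png',cv2.resize(a,(800,600),interpolation=2))
cv2.imwrite('pics/t1big.png',cv2.resize(b,(800,600),interpolation=2))
c=np.vstack([cv2.resize(a[80:230,140:340],(800,300*2)[:2] if 0 else (400,300)),cv2.resize(b[160:300,100:340],(400,233))])
cv2.imwrite('pics/crop1.png',c)
E
```

```text
(no output)
```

View pics/s1big.png

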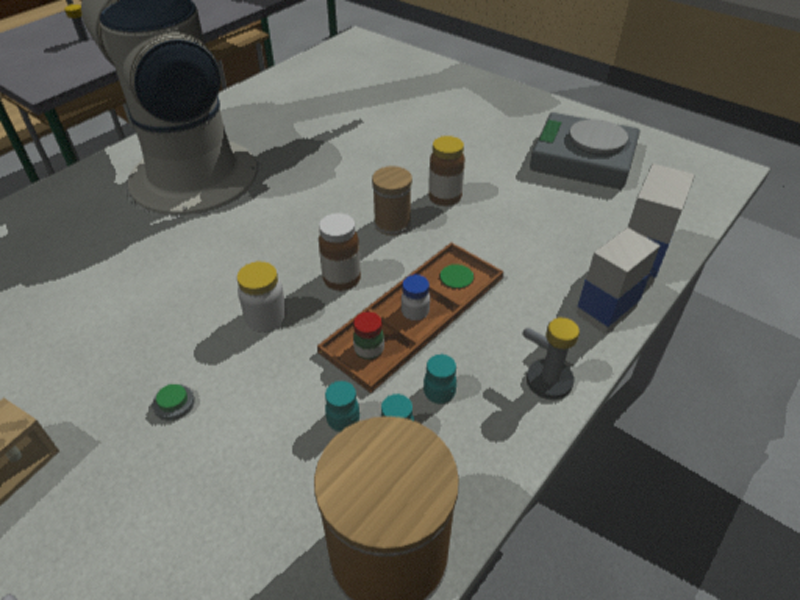

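View pics/t1big.png

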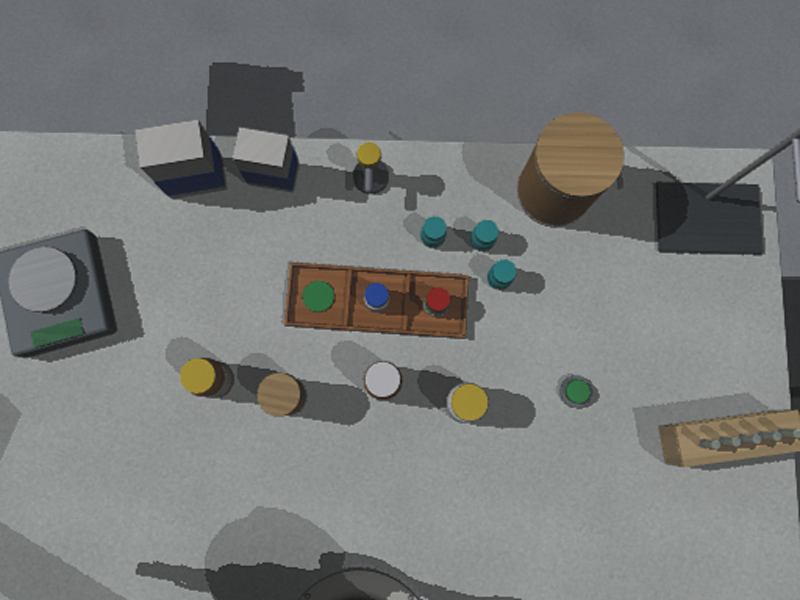

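View pics/crop1.png

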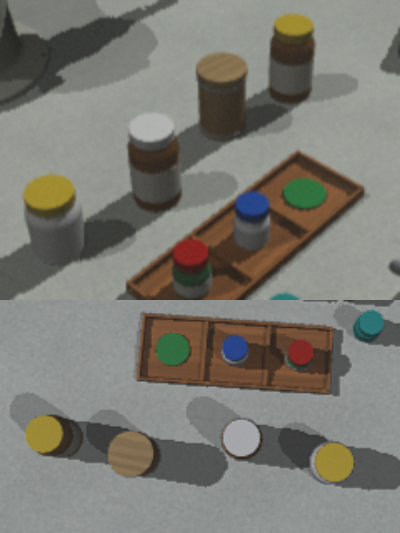

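The brown jar with the yellow lid is in scene at (285,106) and top at (130,243), with brown glass, a label and a yellow lid. The only rival is the white tub with a yellow lid, in scene at (166,191) and top at (298,259), which has a white body, so it is not meant. The brown jar with the white lid, scene (211,163), does not fit either. The green spot is in the left compartment, scene (290,180), and the button is at scene (110,253). The enlarged crop confirms all of this.

I close the fingers, rise, and travel towards the button on the near side of the row.

Call:
{"op": "apply_moves", "data": {
  "plan": [
    [255,[0,-25,0],[0,-0.1212,0]],
    [255,[0,-25,0],[0,-0.1212,0]],
    [255,[-36,0,-25],[0,0,0]],
    [255,[-36,0,-25],[0,0,0]],
    [255,[-36,0,-25],[0,0,0]],
    [255,[-36,0,-25],[0,0,0]],
    [255,[-36,0,-25],[0,0,0]],
    [255,[-36,0,-25],[0,0,0]],
    [255,[-36,0,-25],[0,0,0]],
    [255,[-36,0,-25],[0,0,0]],
    [255,[-36,0,-25],[0,0,0]],
    [255,[-36,0,-25],[0,0,0]]
  ],
  "newtons": 20
}}

```text
time: 2.2
tcp_pos: [400.9, 245.0, 249.5]
tcp_rot: [[0.0, 0.001, -1.0], [1.0, 0.0, 0.0], [0.0, -1.0, -0.001]]
force: [-0.0, 0.1, -0.0]
width: -0.2
```

Call:
{"op": "apply_moves", "data": {
  "plan": [
    [255,[-40,0,0],[0,0,0]],
    [255,[-40,0,0],[0,0,0]],
    [255,[-40,0,0],[0,0,0]],
    [255,[-40,0,0],[0,0,0]],
    [255,[-40,0,0],[0,0,0]],
    [255,[-40,0,0],[0,0,0]],
    [255,[-40,0,0],[0,0,0]],
    [255,[-40,0,0],[0,0,0]],
    [255,[-40,0,0],[0,0,0]],
    [255,[-40,0,0],[0,0,0]],
    [255,[-40,0,0],[0,0,0]],
    [255,[-40,0,-12],[0,0,0]]
  ]
}}

```text
time: 3.4
tcp_pos: [410.9, -235.1, 249.5]
tcp_rot: [[0.001, -0.0, -1.0], [1.0, -0.0, 0.001], [-0.0, -1.0, 0.0]]
force: [1.4, 0.4, 0.5]
width: -0.3
```

Call:
{"op": "apply_moves", "data": {
  "plan": [
    [255,[-40,0,-12],[0,0,0]],
    [255,[-40,0,-12],[0,0,0]],
    [255,[-40,0,-12],[0,0,0]],
    [255,[-38,0,-12],[0,0,0]],
    [255,[0,35,0],[0,0,0]],
    [255,[0,35,0],[0,0,0]],
    [255,[0,35,0],[0,0,0]],
    [255,[0,35,0],[0,0,0]],
    [255,[0,30,0],[0,0,0]],
    [255,[0,20,0],[0,0,0]],
    [255,[0,10,0],[0,0,0]],
    [255,[0,0,0],[0,0,0]]
  ]
}}

```text
time: 4.6
tcp_pos: [459.5, -391.1, 48.4]
tcp_rot: [[0.0, -0.001, -1.0], [1.0, 0.001, 0.0], [0.001, -1.0, 0.001]]
force: [0.3, -0.3, 0.2]
width: 0.3
```

Call:
{"op": "apply_moves", "data": {
  "plan": [
    [255,[-3,6,-1],[0,0,0]],
    [255,[0,5,0],[0,0,0]],
    [255,[0,4,0],[0,0,0]],
    [255,[0,3,0],[0,0,0]],
    [255,[0,2,0],[0,0,0]],
    [255,[0,2,0],[0,0,0]],
    [255,[0,0,0],[0,0,0]],
    [255,[0,0,0],[0,0,0]]
  ]
}}

```text
time: 5.4
tcp_pos: [460.9, -394.5, 27.4]
tcp_rot: [[0.0, 0.0, -1.0], [1.0, -0.0, 0.0], [-0.0, -1.0, -0.0]]
force: [-0.7, -0.5, 0.3]
width: -0.0
```

Call:
{"op": "apply_moves", "data": {
  "plan": [
    [255,[0,1.5,0],[0,0,0]],
    [255,[0,1.5,0],[0,0,0]],
    [255,[0,0,0],[0,0,0]],
    [255,[0,0,0],[0,0,0]]
  ]
}}

```text
time: 5.8
tcp_pos: [460.8, -394.4, 24.2]
tcp_rot: [[0.0, -0.0, -1.0], [1.0, 0.0, 0.0], [0.0, -1.0, 0.0]]
force: [0.8, 0.3, 0.3]
width: 0.0
```

Call:
{"op": "apply_moves", "data": {
  "plan": [
    [255,[0,1.5,0],[0,0,0]],
    [255,[0,1.5,0],[0,0,0]],
    [255,[0,0,0],[0,0,0]],
    [255,[0,0,0],[0,0,0]]
  ]
}}

```text
time: 6.2
tcp_pos: [460.9, -394.4, 21.2]
tcp_rot: [[0.0, -0.0, -1.0], [1.0, 0.0, 0.0], [0.0, -1.0, 0.0]]
force: [-0.2, -0.6, -0.1]
width: -0.2
```

Call:
{"op": "apply_moves", "data": {
  "plan": [
    [255,[0,1,0],[0,0,0]],
    [255,[0,1,0],[0,0,0]],
    [255,[0,0,0],[0,0,0]],
    [255,[0,0,0],[0,0,0]]
  ]
}}

```text
time: 6.6
tcp_pos: [460.8, -394.4, 19.2]
tcp_rot: [[0.0, -0.0, -1.0], [1.0, 0.0, 0.0], [0.0, -1.0, 0.0]]
force: [0.4, -0.5, -0.3]
width: -0.1
```

Call:
{"op": "apply_moves", "data": {
  "plan": [
    [255,[0,1,0],[0,0,0]],
    [255,[0,1,0],[0,0,0]],
    [255,[0,0,0],[0,0,0]],
    [255,[0,0,0],[0,0,0]]
  ]
}}

```text
time: 7.0
tcp_pos: [460.8, -394.4, 17.2]
tcp_rot: [[0.0, -0.0, -1.0], [1.0, 0.0, 0.0], [0.0, -1.0, 0.0]]
force: [-0.1, -0.1, 0.4]
width: 0.0
```

```bash
python3 - <<'E'
from h import *
s=snap('scene','s2.png');t=snap('top','t2.png')
a=cv2.resize(s['pixels'][190:290,60:180,::-1],(600,500),interpolation=2);cv2.imwrite('pics/s2c.png',a)
a=cv2.resize(t['pixels'][200:300,310:430,::-1],(600,500),interpolation=2);cv2.imwrite('pics/t2c.png',a)
print(r.sense()['force'],r.sense()['tcp_pos'])
for n,q in (('scene',s),):
    for d in r.trace('call_button_top',n)[:2]:
        p,u,v=world(q,d['mask']);print(d['at'],d['score'],np.percentile(p,[5,50,95],axis=0).round(1))
E
```

```text
[-0.19836088  0.43159229  0.01381449] [ 460.86445802 -394.48677956   17.3045938 ]
```

View pics/s2c.png

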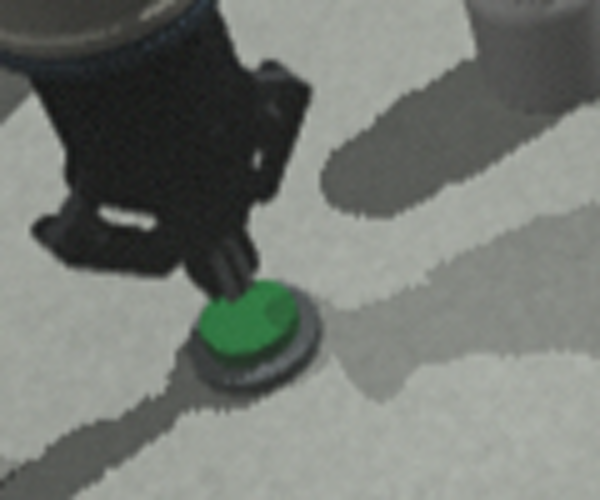

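View pics/t2c.png

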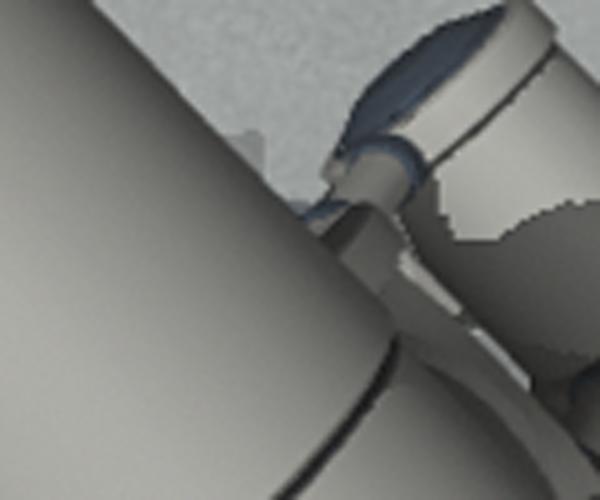

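```bash
python3 - <<'E'
from h import *
s=r.snapshot('scene')
K=np.array([[s['fx'],0,s['cx']],[0,s['fy'],s['cy']],[0,0,1]])
P=np.array([[460.9,-394.4,z] for z in (17.3,24,30,40)])
for q in cv2.projectPoints(P,s['rvec'],s['tvec'],K,None)[0][:,0]: print(q.round(1),((q-[60,190])*5).round())
img=s['pixels'].astype(int)
g=(img[:,:,1]>img[:,:,0]*1.6)&(img[:,:,1]>img[:,:,2]*1.6); g[:230]=0;g[:,:90]=0;g[:,140:]=0;g[290:]=0
p,u,v=world(s,g);print(len(p),u.mean(),v.mean(),np.percentile(p,[3,50,97],axis=0).round(1))
d=np.zeros_like(g);d[225:252,98:116]=1
p,u,v=world(s,d&(img.sum(2)<150))
for row in range(240,252):
    print(row,[ (c,*p[(u==c)&(v==row)][0].round(0)) for c in (104,106,108) if ((u==c)&(v==row)).any()])
E
```

```text
[109.5 254.4] [247. 322.]
[108.7 252.7] [244. 314.]
[108.1 251.2] [240. 306.]
[106.9 248.6] [235. 293.]
188 109.23936170212765 253.55851063829786 [[ 446.2 -411.5   20.1]
 [ 463.2 -395.1   22.7]
 [ 478.4 -376.6   25.1]]
240 [(104, np.float64(472.0), np.float64(-397.0), np.float64(83.0)), (106, np.float64(472.0), np.float64(-393.0), np.float64(79.0)), (108, np.float64(474.0), np.float64(-389.0), np.float64(78.0))]
241 [(106, np.float64(473.0), np.float64(-394.0), np.float64(78.0))]
242 [(106, np.float64(472.0), np.float64(-394.0), np.float64(74.0))]
243 [(106, np.float64(473.0), np.float64(-395.0), np.float64(71.0))]
244 [(106, np.float64(474.0), np.float64(-397.0), np.float64(70.0))]
245 [(106, np.float64(474.0), np.float64(-398.0), np.float64(67.0)), (108, np.float64(473.0), np.float64(-393.0), np.float64(62.0))]
246 [(108, np.float64(472.0), np.float64(-394.0), np.float64(58.0))]
247 [(104, np.float64(470.0), np.float64(-402.0), np.float64(62.0)), (108, np.float64(473.0), np.float64(-395.0), np.float64(57.0))]
248 [(104, np.float64(468.0), np.float64(-402.0), np.float64(56.0)), (108, np.float64(474.0), np.float64(-396.0), np.float64(55.0))]
249 []
250 []
251 []
```

The picture shows the fingertips, crop (232,297), still hovering over the button. Depth puts their lowest visible part near z = 50, although the reported TCP is at 17. No force is felt, which agrees. I go on down in small steps until I feel contact.

Call:
{"op": "apply_moves", "data": {
  "plan": [
    [255,[0,2,0],[0,0,0]],
    [255,[0,2,0],[0,0,0]],
    [255,[0,2,0],[0,0,0]],
    [255,[0,0,0],[0,0,0]]
  ]
}}

```text
time: 7.6
tcp_pos: [460.7, -394.3, 10.9]
tcp_rot: [[0.0, -0.0, -1.0], [1.0, 0.0, 0.0], [0.0, -1.0, 0.0]]
force: [-1.1, 0.4, 0.0]
width: -0.1
```

```bash
python3 - <<'E'
from h import *
s=snap('scene','s3.png');print(r.sense()['force'],r.sense()['tcp_pos'],r.sense()['joints'])
a=cv2.resize(s['pixels'][220:280,80:152,::-1],(720,600),interpolation=2);cv2.imwrite('pics/s3c.png',a)
m=np.zeros((384,512),bool);m[235:262,96:120]=1
p,u,v=world(s,m&(s['pixels'].astype(int).sum(2)<200))
k=(p[:,2]>35)
for row in range(238,262):
    q=p[(v==row)&k]
    if len(q): print(row,len(q),q.min(0).round(),q.max(0).round())
E
```

```text
[-0.86796825 -0.01434309 -0.25348116] [ 460.76023959 -394.34039528   11.05467819] [-8.06308550e-01  6.96551900e-01  1.56610482e+00 -6.55487180e-06
  8.79355562e-01 -2.37674419e+00]
238 14 [ 464. -411.   74.] [ 479. -383.  110.]
239 15 [ 465. -411.   70.] [ 477. -382.  105.]
240 15 [ 468. -411.   66.] [ 474. -383.   97.]
241 15 [ 467. -411.   65.] [ 475. -384.   95.]
242 15 [ 467. -413.   59.] [ 475. -383.   92.]
243 16 [ 468. -415.   57.] [ 475. -384.   93.]
244 15 [ 458. -409.   56.] [ 474. -385.   79.]
245 14 [ 459. -409.   49.] [ 474. -385.   73.]
246 12 [ 464. -409.   55.] [ 474. -390.   71.]
247 12 [ 460. -409.   51.] [ 474. -391.   69.]
248 11 [ 466. -408.   47.] [ 474. -389.   62.]
249 10 [ 467. -409.   44.] [ 473. -392.   59.]
250 8 [ 466. -408.   46.] [ 473. -395.   55.]
251 4 [ 469. -407.   47.] [ 472. -400.   52.]
```

View pics/s3c.png

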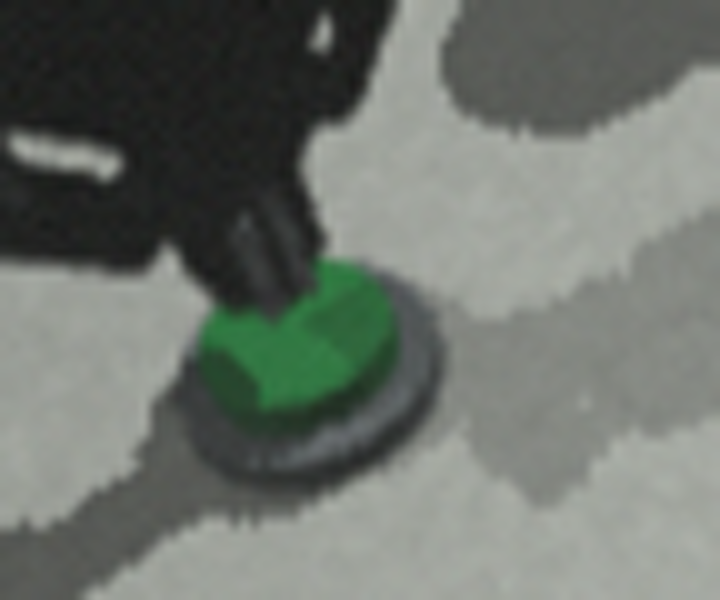

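The tips are still hovering. Depth puts the lowest visible corner near z = 45, and there is no force. I continue.

Call:
{"op": "apply_moves", "data": {
  "plan": [
    [255,[0,2,0],[0,0,0]],
    [255,[0,2,0],[0,0,0]],
    [255,[0,2,0],[0,0,0]],
    [255,[0,2,0],[0,0,0]],
    [255,[0,0,0],[0,0,0]]
  ]
}}

```text
time: 8.15
tcp_pos: [460.7, -394.3, 3.0]
tcp_rot: [[0.0, -0.0, -1.0], [1.0, 0.0, 0.0], [0.0, -1.0, 0.0]]
force: [0.7, -0.1, -0.1]
width: 0.5
```

Call:
{"op": "apply_moves", "data": {
  "plan": [
    [255,[0,1,0],[0,0,0]],
    [255,[0,1,0],[0,0,0]],
    [255,[0,0,0],[0,0,0]]
  ]
}}

```text
time: 8.45
tcp_pos: [460.8, -394.4, 1.2]
tcp_rot: [[0.0, -0.0, -1.0], [1.0, 0.0, 0.0], [0.0, -1.0, 0.0]]
force: [0.0, -0.3, 0.5]
width: 0.0
```

Call:
{"op": "apply_moves", "data": {
  "plan": [
    [255,[0,1,0],[0,0,0]],
    [255,[0,1,0],[0,0,0]],
    [255,[0,0,0],[0,0,0]]
  ]
}}

```text
time: 8.75
tcp_pos: [460.8, -394.4, -0.9]
tcp_rot: [[0.0, -0.0, -1.0], [1.0, 0.0, 0.0], [0.0, -1.0, 0.0]]
force: [0.4, -0.3, 0.7]
width: -0.1
```

```bash
python3 - <<'E'
from h import *
s=snap('scene','s4.png');print(r.sense()['force'],r.sense()['tcp_pos'])
a=cv2.resize(s['pixels'][220:280,80:152,::-1],(720,600),interpolation=2);cv2.imwrite('pics/s4c.png',a)
E
```

```text
[-1.05671007 -1.1656914   0.51371036] [ 460.8241555  -394.44112767   -0.77011084]
```

View pics/s4c.png

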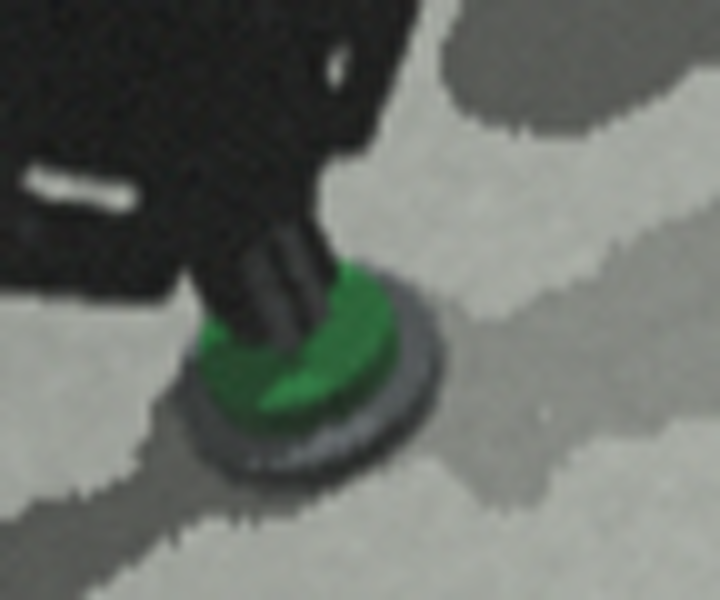

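The shadow is closing in on the tips, so contact is near. The reported z is clearly about 25–30 mm too low. I go on in 1 mm steps.

Call:
{"op": "apply_moves", "data": {
  "plan": [
    [255,[0,1,0],[0,0,0]],
    [255,[0,1,0],[0,0,0]],
    [255,[0,0,0],[0,0,0]]
  ]
}}

```text
time: 9.1
tcp_pos: [460.8, -394.4, -2.9]
tcp_rot: [[0.0, -0.0, -1.0], [1.0, 0.0, 0.0], [0.0, -1.0, 0.0]]
force: [-0.1, -0.5, 0.5]
width: -0.0
```

Call:
{"op": "apply_moves", "data": {
  "plan": [
    [255,[0,1,0],[0,0,0]],
    [255,[0,1,0],[0,0,0]],
    [255,[0,0,0],[0,0,0]]
  ]
}}

```text
time: 9.4
tcp_pos: [460.8, -394.4, -4.9]
tcp_rot: [[0.0, -0.0, -1.0], [1.0, 0.0, 0.0], [0.0, -1.0, 0.0]]
force: [-0.1, 0.1, -1.2]
width: 0.3
```

Call:
{"op": "apply_moves", "data": {
  "plan": [
    [255,[0,1,0],[0,0,0]],
    [255,[0,0,0],[0,0,0]]
  ]
}}

```text
time: 9.6
tcp_pos: [460.8, -394.4, -5.8]
tcp_rot: [[0.0, -0.0, -1.0], [1.0, 0.0, 0.0], [0.0, -1.0, 0.0]]
force: [0.1, 0.4, -0.1]
width: -0.1
```

Call:
{"op": "apply_moves", "data": {
  "plan": [
    [255,[0,1,0],[0,0,0]],
    [255,[0,0,0],[0,0,0]]
  ]
}}

```text
time: 9.8
tcp_pos: [460.8, -394.4, -6.8]
tcp_rot: [[0.0, -0.0, -1.0], [1.0, 0.0, 0.0], [0.0, -1.0, 0.0]]
force: [-0.5, 0.6, 0.8]
width: 0.0
```

Call:
{"op": "apply_moves", "data": {
  "plan": [
    [255,[0,1,0],[0,0,0]],
    [255,[0,0,0],[0,0,0]]
  ]
}}

```text
time: 10.0
tcp_pos: [460.8, -394.4, -7.9]
tcp_rot: [[0.0, -0.0, -1.0], [1.0, 0.0, 0.0], [0.0, -1.0, 0.0]]
force: [0.2, 0.7, 0.1]
width: 0.1
```

Call:
{"op": "apply_moves", "data": {
  "plan": [
    [255,[0,1,0],[0,0,0]],
    [255,[0,0,0],[0,0,0]]
  ]
}}

```text
time: 10.2
tcp_pos: [460.9, -394.5, -8.7]
tcp_rot: [[0.0, 0.0, -1.0], [1.0, -0.0, 0.0], [-0.0, -1.0, -0.0]]
force: [0.3, -0.4, 2.4]
width: -0.1
```

Call:
{"op": "apply_moves", "data": {
  "plan": [
    [255,[0,1,0],[0,0,0]],
    [255,[0,0,0],[0,0,0]]
  ]
}}

```text
time: 10.4
tcp_pos: [460.9, -394.5, -9.7]
tcp_rot: [[0.0, 0.0, -1.0], [1.0, -0.0, 0.0], [-0.0, -1.0, -0.0]]
force: [-0.9, 0.8, 2.5]
width: 0.2
```

```bash
python3 - <<'E'
from h import *
s=snap('scene','s5.png');print(r.sense()['force'],r.sense()['tcp_pos'])
a=cv2.resize(s['pixels'][220:280,80:152,::-1],(720,600),interpolation=2);cv2.imwrite('pics/s5c.png',a)
E
```

```text
[0.39807398 0.38237896 2.62329202] [ 460.88572987 -394.46717649   -9.7107231 ]
```

View pics/s5c.png

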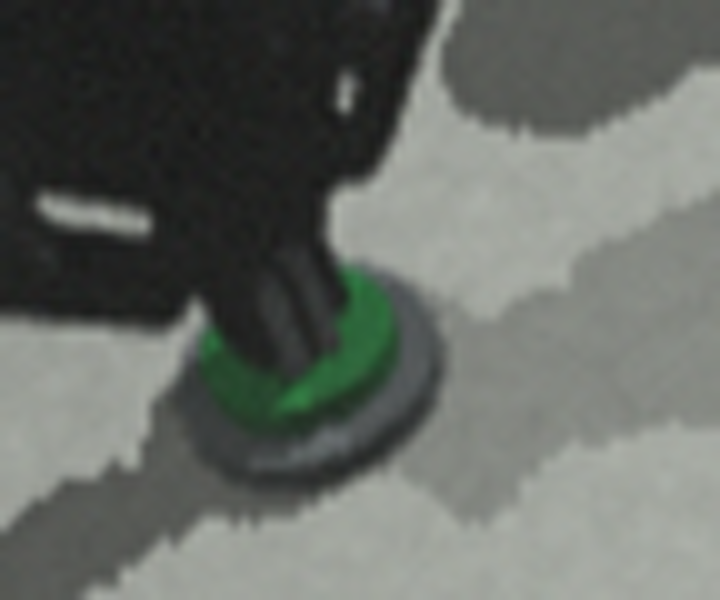

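Contact came at a reported z of about −8, with 2.5 N on the wrist. The true button top is at about 24, so the real tips are about 32 mm higher than reported. I press on to the stop.

Call:
{"op": "apply_moves", "data": {
  "plan": [
    [255,[0,1,0],[0,0,0]],
    [255,[0,1,0],[0,0,0]],
    [255,[0,1,0],[0,0,0]],
    [255,[0,1,0],[0,0,0]],
    [255,[0,0,0],[0,0,0]]
  ]
}}

```text
time: 10.95
tcp_pos: [460.9, -394.5, -13.8]
tcp_rot: [[0.0, 0.0, -1.0], [1.0, -0.0, 0.0], [-0.0, -1.0, -0.0]]
force: [-0.6, 0.5, 5.3]
width: 0.4
```

Call:
{"op": "apply_moves", "data": {
  "plan": [
    [255,[0,1,0],[0,0,0]],
    [255,[0,0,0],[0,0,0]]
  ]
}}

```text
time: 11.15
tcp_pos: [460.9, -394.5, -14.7]
tcp_rot: [[0.0, 0.0, -1.0], [1.0, -0.0, 0.0], [-0.0, -1.0, -0.0]]
force: [-1.7, 0.5, 5.7]
width: -0.0
```

Call:
{"op": "apply_moves", "data": {
  "plan": [
    [255,[0,0.5,0],[0,0,0]],
    [255,[0,0,0],[0,0,0]]
  ]
}}

```text
time: 11.35
tcp_pos: [460.9, -394.5, -15.2]
tcp_rot: [[0.0, 0.0, -1.0], [1.0, -0.0, 0.0], [-0.0, -1.0, -0.0]]
force: [0.2, 0.2, 6.0]
width: -0.2
```

Call:
{"op": "apply_moves", "data": {
  "plan": [
    [255,[0,0.5,0],[0,0,0]],
    [255,[0,0,0],[0,0,0]]
  ]
}}

```text
time: 11.55
tcp_pos: [460.9, -394.5, -15.6]
tcp_rot: [[0.0, 0.0, -1.0], [1.0, -0.0, 0.0], [-0.0, -1.0, -0.0]]
force: [-1.2, 1.6, 5.6]
width: 0.1
```

Call:
{"op": "apply_moves", "data": {
  "plan": [
    [255,[0,0.5,0],[0,0,0]],
    [255,[0,0,0],[0,0,0]]
  ]
}}

```text
time: 11.75
tcp_pos: [460.9, -394.5, -16.0]
tcp_rot: [[0.0, 0.0, -1.0], [1.0, -0.0, 0.0], [-0.0, -1.0, -0.0]]
force: [-1.6, 1.4, 8.4]
width: 0.0
```

Call:
{"op": "apply_moves", "data": {
  "plan": [
    [255,[0,0.3,0],[0,0,0]],
    [255,[0,0,0],[0,0,0]]
  ]
}}

```text
time: 11.95
tcp_pos: [460.9, -394.5, -16.1]
tcp_rot: [[0.0, 0.0, -1.0], [1.0, -0.0, 0.0], [-0.0, -1.0, -0.0]]
force: [-2.3, 1.6, 12.5]
width: -0.0
```

The button bottomed: 8 mm of travel after contact, and the force rose from 6 N to 12.5 N. I retreat and go back along the near side to the jar.

Call:
{"op": "apply_moves", "data": {
  "plan": [
    [255,[0,-5,0],[0,0,0]],
    [255,[0,-15,0],[0,0,0]],
    [255,[0,-36,0],[0,0,0]],
    [255,[0,-40,0],[0,0,0]],
    [255,[0,-40,0],[0,0,0]],
    [255,[0,-40,0],[0,0,0]],
    [255,[0,-40,0],[0,0,0]],
    [255,[10,-20,5],[0,0,0]],
    [255,[40,0,12],[0,0,0]],
    [255,[40,0,12],[0,0,0]],
    [255,[40,0,12],[0,0,0]],
    [255,[40,0,12],[0,0,0]]
  ]
}}

```text
time: 13.15
tcp_pos: [407.0, -222.8, 220.1]
tcp_rot: [[0.001, 0.0, -1.0], [1.0, -0.0, 0.001], [-0.0, -1.0, -0.0]]
force: [1.6, -0.3, 0.3]
width: -0.1
```

Call:
{"op": "apply_moves", "data": {
  "plan": [
    [255,[40,0,7],[0,0,0]],
    [255,[40,0,0],[0,0,0]],
    [255,[40,0,0],[0,0,0]],
    [255,[40,0,0],[0,0,0]],
    [255,[40,0,0],[0,0,0]],
    [255,[40,0,0],[0,0,0]],
    [255,[40,0,0],[0,0,0]],
    [255,[40,0,0],[0,0,0]],
    [255,[40,0,0],[0,0,0]],
    [255,[40,0,0],[0,0,0]],
    [255,[40,0,-10],[0,0,0]],
    [255,[40,0,-25],[0,0,0]]
  ]
}}

```text
time: 14.35
tcp_pos: [434.6, 257.3, 220.4]
tcp_rot: [[-0.001, -0.0, -1.0], [1.0, -0.0, -0.001], [-0.0, -1.0, 0.0]]
force: [0.2, -0.8, 0.4]
width: -0.1
```

Call:
{"op": "apply_moves", "data": {
  "plan": [
    [255,[11,0,-17],[0,0,0]],
    [255,[10,0,-16],[0,0,0]],
    [255,[0,25,0],[0,0,0]],
    [255,[0,20,0],[0,0,0]],
    [255,[0,10,0],[0,0,0]],
    [255,[0,0,0],[0,0,0]],
    [255,[0,0,0],[0,0,0]]
  ]
}}

```text
time: 15.05
tcp_pos: [469.4, 276.6, 165.4]
tcp_rot: [[0.0, 0.001, -1.0], [1.0, 0.0, 0.0], [0.0, -1.0, -0.001]]
force: [0.6, 0.6, -0.1]
width: -0.1
```

```bash
python3 - <<'E'
from h import *
s=snap('scene','s6.png');print(r.sense()['force'],r.sense()['tcp_pos'])
a=cv2.resize(s['pixels'][40:140,225:345,::-1],(720,600),interpolation=2);cv2.imwrite('pics/s6c.png',a)
m=np.zeros((384,512),bool);m[60:100,265:305]=1
p,u,v=world(s,m&(s['pixels'].astype(int).sum(2)<200))
k=(p[:,2]>140)
for row in range(70,100):
    q=p[(v==row)&k]
    if len(q): print(row,len(q),q.min(0).round(),q.max(0).round())
img=s['pixels'].astype(int);y=(img[:,:,0]>img[:,:,2]*2)&(img[:,:,1]>img[:,:,2]*1.6);y[:,:265]=0;y[:,305:]=0;y[:80]=0;y[105:]=0
p,u,v=world(s,y);print(len(p),np.percentile(p,[3,50,97],axis=0).round())
E
```

```text
[ 0.8889065  -0.77091466  0.12029957] [469.57462124 276.71470943 165.59325513]
70 4 [475. 263. 201.] [479. 272. 205.]
184 [[445. 248. 115.]
 [470. 273. 123.]
 [495. 300. 126.]]
```

View pics/s6c.png

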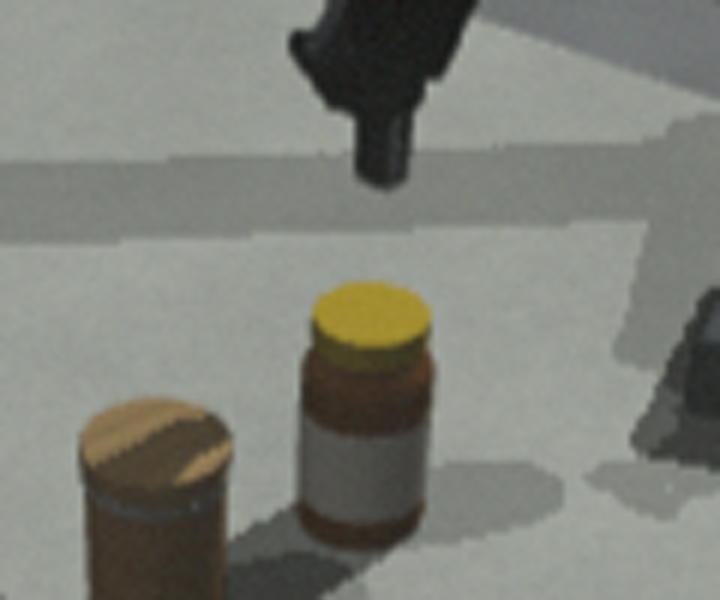

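The picture shows the tips at crop (382,185), well above the yellow lid at (372,318). Depth puts the tips at about 199 against a reported 165.5, so the +33 mm offset holds here too. I go down 43 mm, for about 30 mm of true clearance.

Call:
{"op": "apply_moves", "data": {
  "plan": [
    [255,[0,15,0],[0,0,0]],
    [255,[0,10,0],[0,0,0]],
    [255,[0,8,0],[0,0,0]],
    [255,[0,6,0],[0,0,0]],
    [255,[0,4,0],[0,0,0]],
    [255,[0,0,0],[0,0,0]],
    [255,[0,0,0],[0,0,0]]
  ]
}}

```text
time: 15.8
tcp_pos: [469.3, 276.6, 121.7]
tcp_rot: [[0.0, 0.0, -1.0], [1.0, 0.0, 0.0], [0.0, -1.0, -0.0]]
force: [-0.8, 0.3, 0.3]
width: -0.1
```

```bash
python3 - <<'E'
from h import *
s=snap('scene','s7.png');print(r.sense()['force'],r.sense()['tcp_pos'])
a=cv2.resize(s['pixels'][40:140,225:345,::-1],(720,600),interpolation=2);cv2.imwrite('pics/s7c.png',a)
K=np.array([[s['fx'],0,s['cx']],[0,s['fy'],s['cy']],[0,0,1]])
P=np.array([[469.4,276.6,z] for z in (123,125,145,150,155,160,165)]+[[480.4,276.6-8,155],[480.4,276.6+8,155]])
for q,w in zip(cv2.projectPoints(P,s['rvec'],s['tvec'],K,None)[0][:,0],P): print(w,q.round(1),((q-[225,40])*6).round())
m=np.zeros((384,512),bool);m[60:100,265:305]=1
p,u,v=world(s,m&(s['pixels'].astype(int).sum(2)<220))
k=(p[:,2]>135)
for row in range(70,100):
    q=p[(v==row)&k]
    if len(q): print(row,len(q),q.min(0).round(),q.max(0).round())
E
```

```text
[0.40636402 0.39418044 0.23716365] [469.30268436 276.62179611 121.77375186]
[469.4 276.6 123. ] [286.7  92.2] [370. 313.]
[469.4 276.6 125. ] [286.7  91.6] [370. 309.]
[469.4 276.6 145. ] [287.1  85.7] [373. 274.]
[469.4 276.6 150. ] [287.2  84.1] [373. 265.]
[469.4 276.6 155. ] [287.3  82.6] [374. 256.]
[469.4 276.6 160. ] [287.4  81.1] [374. 247.]
[469.4 276.6 165. ] [287.5  79.6] [375. 238.]
[480.4 268.6 155. ] [288.7  85. ] [382. 270.]
[480.4 284.6 155. ] [291.9  82.7] [402. 256.]
70 16 [463. 228. 198.] [483. 282. 220.]
71 16 [459. 234. 194.] [484. 283. 215.]
72 12 [464. 240. 190.] [483. 284. 209.]
73 10 [477. 238. 190.] [485. 277. 208.]
74 9 [477. 241. 186.] [483. 280. 203.]
75 8 [464. 259. 183.] [482. 279. 191.]
76 8 [466. 259. 182.] [483. 273. 188.]
77 8 [467. 262. 178.] [482. 275. 183.]
78 9 [462. 261. 173.] [483. 274. 178.]
79 9 [463. 261. 170.] [480. 279. 177.]
80 9 [465. 260. 167.] [481. 278. 173.]
81 8 [466. 261. 163.] [481. 280. 171.]
82 8 [467. 262. 159.] [480. 280. 166.]
83 6 [471. 262. 158.] [481. 276. 163.]
84 3 [476. 263. 156.] [482. 271. 160.]
```

View pics/s7c.png

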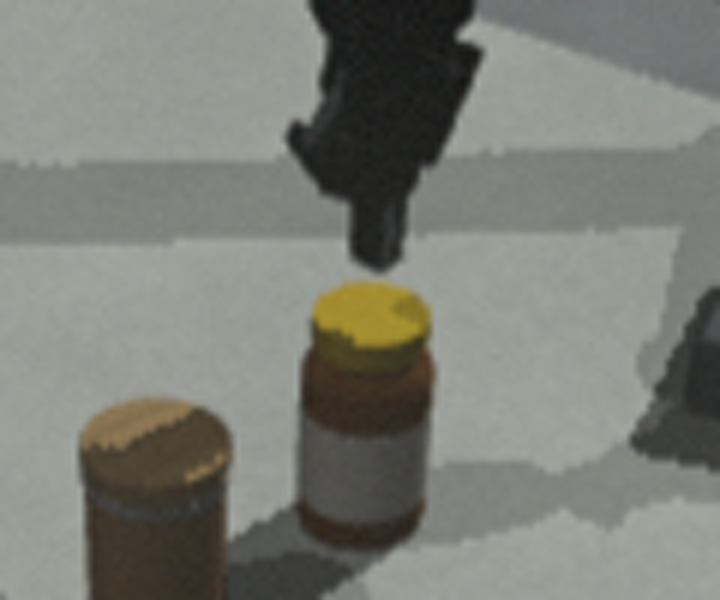

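The near lower corner of the tips is at crop (382,270), exactly where z = 155 projects. The clearance is therefore about 30 mm, over the lid's middle at (371,314). I hold for more than 2 s.

Call:
{"op": "apply_moves", "data": {
  "plan": [
    [255,[0,0,0],[0,0,0]],
    [255,[0,0,0],[0,0,0]],
    [255,[0,0,0],[0,0,0]],
    [255,[0,0,0],[0,0,0]],
    [255,[0,0,0],[0,0,0]],
    [255,[0,0,0],[0,0,0]],
    [255,[0,0,0],[0,0,0]],
    [255,[0,0,0],[0,0,0]],
    [255,[0,0,0],[0,0,0]],
    [255,[0,0,0],[0,0,0]],
    [255,[0,0,0],[0,0,0]],
    [255,[0,0,0],[0,0,0]]
  ]
}}

```text
time: 17.05
tcp_pos: [469.1, 276.6, 121.5]
tcp_rot: [[0.0, 0.0, -1.0], [1.0, -0.0, 0.0], [-0.0, -1.0, -0.0]]
force: [-0.2, -1.2, 1.2]
width: 0.3
```

Call:
{"op": "apply_moves", "data": {
  "plan": [
    [255,[0,0,0],[0,0,0]],
    [255,[0,0,0],[0,0,0]],
    [255,[0,0,0],[0,0,0]],
    [255,[0,0,0],[0,0,0]],
    [255,[0,0,0],[0,0,0]],
    [255,[0,0,0],[0,0,0]],
    [255,[0,0,0],[0,0,0]],
    [255,[0,0,0],[0,0,0]],
    [255,[0,0,0],[0,0,0]],
    [255,[0,0,0],[0,0,0]],
    [255,[0,0,0],[0,0,0]],
    [255,[0,0,0],[0,0,0]]
  ]
}}

```text
time: 18.25
tcp_pos: [469.1, 276.6, 121.5]
tcp_rot: [[0.0, -0.0, -1.0], [1.0, -0.0, 0.0], [-0.0, -1.0, 0.0]]
force: [-0.1, 0.3, -0.2]
width: 0.1
```

Call:
{"op": "apply_moves", "data": {
  "plan": [
    [255,[0,-20,0],[0,0,0]],
    [255,[0,-30,0],[0,0,0]],
    [255,[0,-30,0],[0,0,0]],
    [255,[-31,0,-27],[0,0,0]],
    [255,[-31,0,-27],[0,0,0]],
    [255,[-31,0,-27],[0,0,0]],
    [255,[-31,0,-27],[0,0,0]],
    [255,[-31,0,-27],[0,0,0]],
    [255,[-29,0,-25],[0,0,0]],
    [255,[0,0,0],[0,0,0]]
  ]
}}

```text
time: 19.25
tcp_pos: [631.7, 88.8, 201.1]
tcp_rot: [[0.004, 0.001, -1.0], [1.0, -0.001, 0.004], [-0.001, -1.0, -0.001]]
force: [-0.3, 0.3, 0.0]
width: 0.0
```

Call:
{"op": "apply_moves", "data": {
  "plan": [
    [255,[0,35,0],[0,0,0]],
    [255,[0,35,0],[0,0,0]],
    [255,[0,30,0],[0,0,0]],
    [255,[0,25,0],[0,0,0]],
    [255,[0,15,0],[0,0,0]],
    [255,[0,10,0],[0,0,0]],
    [255,[0,0,0],[0,0,0]],
    [255,[0,0,0],[0,0,0]]
  ]
}}

```text
time: 20.05
tcp_pos: [629.4, 92.6, 52.1]
tcp_rot: [[0.0, 0.001, -1.0], [1.0, 0.0, 0.0], [0.0, -1.0, -0.001]]
force: [-0.8, -0.3, 0.4]
width: -0.2
```

```bash
cat > chk.py <<'E'
from h import *
import sys
s=snap('scene',sys.argv[1]+'.png');S=r.sense();t=S['tcp_pos'];print(S['time'],S['force'],t)
a=cv2.resize(s['pixels'][130:230,230:350,::-1],(720,600),interpolation=2);cv2.imwrite('pics/%sc.png'%sys.argv[1],a)
K=np.array([[s['fx'],0,s['cx']],[0,s['fy'],s['cy']],[0,0,1]])
P=np.array([[t[0],t[1],10]]+[[t[0]+11,t[1]-8,t[2]+o] for o in (0,28,33,38)])
for q,w in zip(cv2.projectPoints(P,s['rvec'],s['tvec'],K,None)[0][:,0],P): print(w.round(1),q.round(1),((q-[230,130])*6).round())
E
python3 chk.py s8
```

```text
20.1 [0.06650947 0.76425772 0.5591691 ] [629.62100019  92.63853152  52.42804865]
[629.6  92.6  10. ] [292.1 175.7] [373. 274.]
[640.6  84.6  52.4] [294.7 167.6] [388. 225.]
[640.6  84.6  80.4] [295.4 159.7] [393. 178.]
[640.6  84.6  85.4] [295.6 158.2] [393. 169.]
[640.6  84.6  90.4] [295.7 156.8] [394. 161.]
```

View pics/s8c.png

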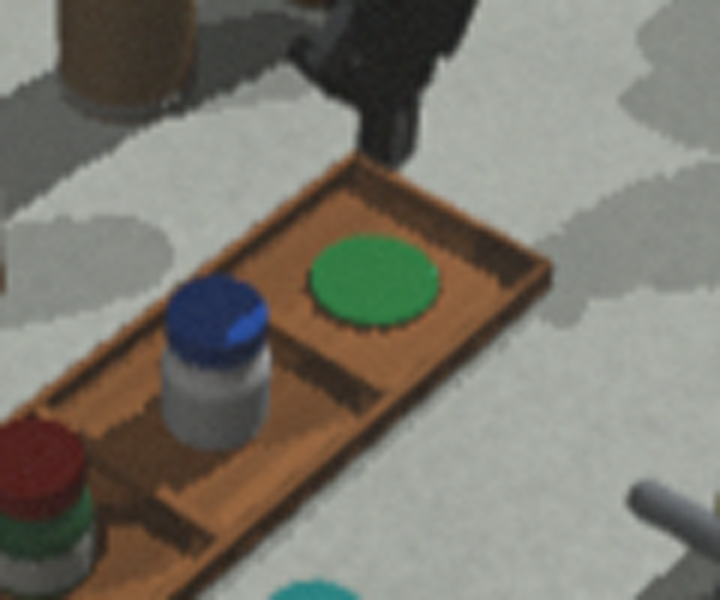

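The tips, crop (393,167), are above the green spot, whose centre is at (374,280), and the offset still holds. I lower them by 45 mm, to about 30 mm over the spot.

Call:
{"op": "apply_moves", "data": {
  "plan": [
    [255,[0,15,0],[0,0,0]],
    [255,[0,12,0],[0,0,0]],
    [255,[0,8,-1],[0,0,0]],
    [255,[0,6,0],[0,0,0]],
    [255,[0,4,0],[0,0,0]],
    [255,[0,0,0],[0,0,0]],
    [255,[0,0,0],[0,0,0]],
    [255,[0,0,0],[0,0,0]]
  ]
}}

```text
time: 20.9
tcp_pos: [630.3, 92.5, 6.9]
tcp_rot: [[0.0, 0.001, -1.0], [1.0, 0.0, 0.0], [0.0, -1.0, -0.001]]
force: [-0.5, -0.5, -0.4]
width: -0.1
```

```bash
python3 chk.py s9
```

```text
20.95 [-0.08132759  0.00702134 -0.24043267] [630.31425953  92.48360731   6.85652165]
[630.3  92.5  10. ] [292.3 175.8] [374. 275.]
[641.3  84.5   6.9] [293.8 180. ] [383. 300.]
[641.3  84.5  34.9] [294.4 172.5] [387. 255.]
[641.3  84.5  39.9] [294.6 171.2] [387. 247.]
[641.3  84.5  44.9] [294.7 169.8] [388. 239.]
```

View pics/s9c.png

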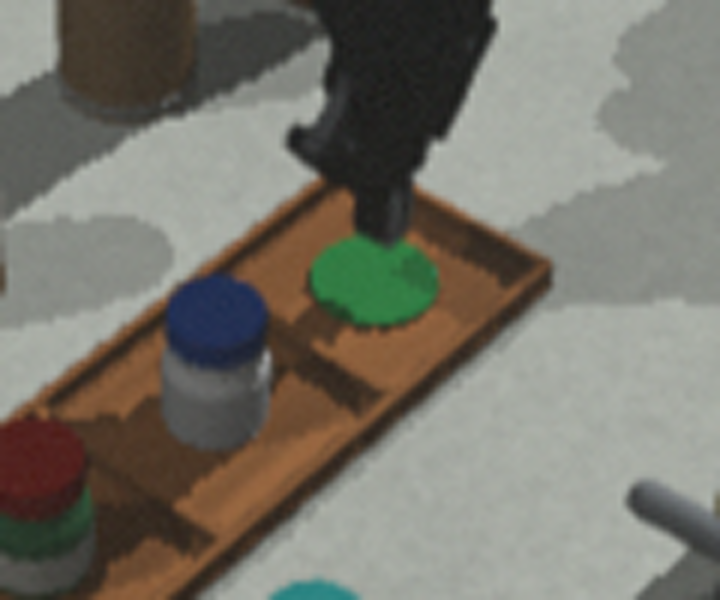

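View pics/s9.png

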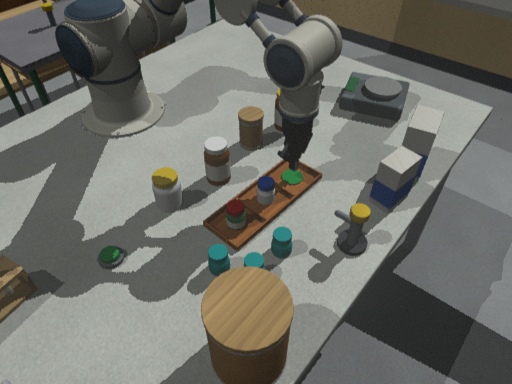

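The tips' corner is at crop (387,246), which corresponds to z ≈ 40, about 30 mm over the spot's middle. The containers stand as before. I hold for more than 2 s, then hand in.

Call:
{"op": "apply_moves", "data": {
  "plan": [
    [255,[0,0,0],[0,0,0]],
    [255,[0,0,0],[0,0,0]],
    [255,[0,0,0],[0,0,0]],
    [255,[0,0,0],[0,0,0]],
    [255,[0,0,0],[0,0,0]],
    [255,[0,0,0],[0,0,0]],
    [255,[0,0,0],[0,0,0]],
    [255,[0,0,0],[0,0,0]],
    [255,[0,0,0],[0,0,0]],
    [255,[0,0,0],[0,0,0]],
    [255,[0,0,0],[0,0,0]],
    [255,[0,0,0],[0,0,0]]
  ]
}}

```text
time: 22.15
tcp_pos: [630.1, 92.5, 6.5]
tcp_rot: [[0.0, 0.0, -1.0], [1.0, -0.0, 0.0], [-0.0, -1.0, -0.0]]
force: [0.4, -0.0, 1.3]
width: 0.1
```

Call:
{"op": "apply_moves", "data": {
  "plan": [
    [255,[0,0,0],[0,0,0]],
    [255,[0,0,0],[0,0,0]],
    [255,[0,0,0],[0,0,0]],
    [255,[0,0,0],[0,0,0]],
    [255,[0,0,0],[0,0,0]],
    [255,[0,0,0],[0,0,0]],
    [255,[0,0,0],[0,0,0]],
    [255,[0,0,0],[0,0,0]],
    [255,[0,0,0],[0,0,0]],
    [255,[0,0,0],[0,0,0]],
    [255,[0,0,0],[0,0,0]],
    [255,[0,0,0],[0,0,0]]
  ]
}}

```text
time: 23.35
tcp_pos: [630.0, 92.5, 6.5]
tcp_rot: [[0.0, -0.0, -1.0], [1.0, -0.0, 0.0], [-0.0, -1.0, 0.0]]
force: [0.8, 0.1, 0.2]
width: -0.1
```

```bash
python3 -c "
from plant import r
s=r.sense();print(s['time'],s['tcp_pos'],s['force']);print(r.job_done())"
```

```text
23.35 [630.04498565  92.48037154   6.45693166] [0.84512702 0.05035715 0.24585008]
the job is handed in; nothing more can be done
None
```

I pressed the call button, pointed at the brown jar's yellow lid, then pointed at the green spot, and handed the job in at 23.35 s, still pointing there. No verdict was reported.

- **Button:** I pressed it to its stop with closed fingers, about 8 mm of travel after contact. The force peaked at about 12.5 N, then I released it.
- **Yellow lid:** I held the fingertips about 30 mm above the lid's middle for more than 2.4 s.
- **Green spot:** The fingertips were about 30 mm above its middle for more than 2.4 s and still there at hand-in. The wrist force was only sensor noise, so nothing was being touched.
- **Disagreement:** The reported TCP height did not match the real fingertips, which are about 32–33 mm higher. The pictures showed this at the button, the jar and the spot, and contact with the button agreed. I set all heights by the real fingertips, so the last reported TCP z of 6.5 mm means a true height of about 40 mm.
- **Other things:** The last picture shows the containers, tray and tray jars where they were. I checked this by eye and did not measure their positions again.

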